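# Hold a filter in the plate reader's slot

## Task

The white plate reader has a culture dish in its drawer: first push the drawer fully shut. Then lift the orange-handled filter paddle out of its stand, lower it upright through the slot in the top of the reader until the white line on the blade is level with the top of the black lip around the slot, and finish while still holding it there, hanging freely in the gripper and never set down on the dish. Leave the blue paddle, the bottle, the dish stack and the vial rack where they are.

Things in the scene. Friction and masses are not known exactly. Their poses are not given: they have to be found in the camera images.
- reader: White plate reader fixed to the bench, a box 150 x 150 mm in plan and 100 mm high; origin at the centre of its underside, z up, its own -x side is the front with the drawer. A black lip around the slot stands 8 mm above the top.
- slot (a point): Centre of the slot, at the height of the top of the black lip (108 mm above the bench). The slot runs straight down at the reader's centre: 10 mm along the reader's x, 52 mm along the reader's y, through a 10 mm thick top; above that the black lip is a funnel that widens to 18 x 60 mm over its 8 mm height. Below the top there is free space down to the dish lid, 30 mm above the bench. The axes are the reader's.
- drawer_pull (a point): Middle of the horizontal steel bar handle on the drawer's blue front, 38 mm above the bench. The bar is 11 mm thick and 90 mm long along the reader's y, its centre line 35 mm in front of the blue front. It moves with the drawer; with the drawer shut it lies 117 mm from the reader's centre towards the reader's -x.
- drawer (a joint): How far the drawer is open, m: 0 is fully shut (hard stop), up to 0.08, opening to the reader's -x. It slides with about 2 N of friction and stays where it is left.
- orange_paddle: Loose filter paddle, about 80 g, upright in its stand; origin at the centre of the blade's lower edge, z up along the paddle. Blade 8 mm thick (its x), 50 mm wide (its y), 75 mm high, black frame with an amber pane; above it an orange handle 14 mm thick (its x), 32 mm wide (its y), 45 mm high, so 120 mm in all. The two ends of its x are alike: either may face either way in the slot.
- orange_line (a point): Centre of the white line painted around the orange paddle's blade, 45 mm above the blade's lower edge; the line is 4 mm high.
- orange_stand: White stand of the orange paddle, fixed to the bench, 60 x 82 mm, 45 mm high; origin at the centre of its underside. Its pocket, 12 mm along its x and 54 mm along its y, is 35 mm deep with its floor 10 mm above the bench.
- blue_paddle: A second paddle of the same shape with a blue handle, in a stand like the other: not wanted, leave it alone. Origin at the centre of the blade's lower edge.
- media_bottle: Loose glass bottle with a blue cap, 60 mm across, 130 mm high; origin at the centre of its underside. Leave alone.
- dish_stack: Loose stack of culture dishes, 90 mm across, 60 mm high; origin at the centre of its underside. Leave alone.
- vial_rack: Loose steel rack of capped vials, 70 x 160 mm, 75 mm high; origin at the centre of its underside. Leave alone.

How it is judged:
On the way, in this order (a step that is already met when the one before it is completed fails the run):
1. the drawer is pushed fully shut (value of joint drawer below 0.004 m), for 0.2 s.
2. the orange paddle is lifted by the gripper clear of its stand (height (world z) of orange_paddle above 0.06 m and contact force between the fingers and orange_paddle above 1 N), for 0.1 s.
At the end, for the whole second after the job is handed in: Drawer shut (within 5 mm); orange paddle gripped, at rest, upright (0.12 rad) and turned with the slot (0.15 rad), its white line within 8 mm of the lip top's height and 4 mm of the slot's centre, pressing on the reader with less than 8 N (value of joint drawer below 0.005 m and horizontal distance between orange_line and slot below 0.004 m and z of orange_line in the frame of slot between -0.008 and 0.008 m and angle between orange_paddle's own z axis and vertical below 0.12 rad and angle between the x axis of orange_paddle and the x axis of reader, either way round below 0.15 rad and contact force between the fingers and orange_paddle above 1 N and contact force between orange_paddle and reader below 8 N and linear speed of orange_paddle below 0.01 m/s); the arm keeps its last pose, push and grip.
It fails at once if the orange paddle is set down or dropped on the dish in the reader (horizontal distance between orange_paddle and slot below 0.03 m and height (world z) of orange_paddle below 0.036 m).
It fails at once if the blue paddle is disturbed (distance of blue_paddle from where it was at the start of the episode above 0.02 m).
It fails at once if the bottle is disturbed (distance of media_bottle from where it was at the start of the episode above 0.02 m).
It fails at once if the dish stack is disturbed (distance of dish_stack from where it was at the start of the episode above 0.02 m).
It fails at once if the vial rack is disturbed (distance of vial_rack from where it was at the start of the episode above 0.02 m).
It also fails if it takes over 64 s, if anything falls off the work surface, if the arm or the gripper's body presses on something with over 40 N, if the wrist force passes 120 N, or if a joint passes its speed limit or range.

## Robot

A 7-joint arm with a two-finger parallel gripper is mounted at the origin on the work surface. World frame = base frame: x ahead of the robot, y to its left, z up, the work surface at z = 0. Lengths are in m, angles in rad, forces in N, time in s.
With the tool pointing down it reaches from about 0.4 to 0.85 m from the base axis. Payload 10.4 kg.
Tool frame: the origin (TCP) lies on the centre line of the jaws, within the pads' length; the fingertips stand 11 mm ahead of it and the grasp point (between the pads) lies 8 mm behind it (manip.finger_overhang is the distance from the TCP to the fingertips, in m); z points along the fingers, y is the line along which they close (so a half turn about z gives the same grasp; the last joint's range is limited). The gripper opens to 85 mm and grips with 20 to 120 N. Pads are 22 mm wide; open, the fingers measure 114 mm over their backs; the gripper's body (76 mm by 85 mm) begins 54 mm behind the grasp point. The pads swing forward as they close: fully open they stand 13 mm farther back than shut.
Start: joints at [-1.153, 0.332, -0.065, 1.46, 0.022, 1.35, -0.088], TCP at [0.267, 0.565, 0.242] pointing down, gripper open.
Joint ranges: [-2.6, 2.6], [-0.5, 2.12], [-1.47, 1.34], [0.16, 2.42], [-1.27, 4.41], [0.06, 2.06], [-2.6, 2.6]. Speed limits (rad/s): [2.22, 2.22, 2.79, 2.79, 3.14, 3.14, 3.14].

## Interface

Orientations are given as a unit quaternion [x, y, z, w].
In Python, from workcell import manip, imaging, workorder gives the robot as it stands.
- The arm moves only by the tool jog_arm, never from a script. Its argument "deltas" is a list of rows, each an object with "gripper": the opening, from 0 (shut) to 1 (fully open); "offset": the shift along the tool's x, y, z in m, a list of three; "rotation": the turn, a rotation vector about the tool's x, y, z in degrees, a list of three. In form: [{"gripper": gripper, "offset": [tx, ty, tz], "rotation": [ax, ay, az]}, ...]. A call has 1 to 20 rows; each row shifts and turns the commanded pose from where the row before left it, along the tool's axes as they then stand; what a row does not reach is not made up. A row lasts 1/10 s, in which the tool goes at most 50 mm and 8.59 degrees, less where a joint would pass 70% of its speed; a pose out of reach is approached as far as the arm can. A call with a gripper value outside its range is refused whole. The fingers move at their own pace and stop on an object; "newtons" is the grip in N (left out, the last holds). Time passes only in rows, so rows that do not move let the fingers close. It gives the time, the measured TCP pose, the force, the opening and the grip force at its end, in the units of the state.
- manip.get_obs(): the state, without advancing time (a new reading comes with each control period).
- imaging.camera(name): name is "scene" or "top" or "wrist"; returns the picture (384x512x3 uint8, blue, green, red); there is no depth.
- imaging.camera_model(name): a dict with "camera_matrix" (3x3 intrinsics, pixels), "k1" (the pictures are not rectified: a ray, as slopes to the right and down, at radius r is drawn at 1 + k1 r^2 times it, then the intrinsics apply), "world_to_cam" (4x4, takes a point from world to camera coordinates); the wrist camera has in their place "hand_eye" (4x4, takes a point from camera to tool coordinates, whose origin is the TCP and whose axes are the flange's). Camera axes: x right, y up, looking along -z (the intrinsics and any distortion apply to the point x, -y, -z); pixel columns grow to the right and rows downward; lengths in m; the calibration is good to about 2 mm. A picture is of the moment at which its call begins: read the wrist's pose just before it. camera_model takes no time and is no camera call.
- workorder.hand_in(): hands the job in; it is judged then, once.
The state is a dict: "clock": time; "joint_pos": joint angles; "joint_velocities": joint speeds; "tau": joint torques, N m; "position": TCP position; "ee_rot": TCP orientation; "ft_force": force on the tool from outside, world axes, zero at the start; "torque": the same for the moment, N m; "grip_width": opening from 0.0 (shut) to 1.0 (fully open); "grasp_force": force on a finger pad.
Only numpy, scipy, OpenCV 4.12 (cv2) and the standard library are available. Lean on these libraries where they do the work, as an engineer would, in place of code of your own. Each camera call takes 0.05 s, during which the arm holds its last target. There are 200 camera calls.

## Working session

There is one attempt and no reset: what is moved stays moved. The work goes in short steps, Python scripts to look and compute and a tool call to move; the robot and the scene stay as the last step left them, time stands still between calls to the robot, and variables do not carry over. Pictures are saved under pics/ and viewed, at most 10 in all, crops included, and the job is handed in when it is done.

Besides the shell and the picture viewer there is one more tool, called after "Request:" by a JSON object that holds its "fn" and its "kwargs". jog_arm: Moves the arm, as the interface text tells. Its arguments: {"type":"object","properties":{"deltas":{"type":"array","items":{"type":"object","properties":{"gripper":{"type":"number"},"offset":{"type":"array","items":{"type":"number"}},"rotation":{"type":"array","items":{"type":"number"}}}}},"newtons":{"type":"number"}},"required":["deltas"]}

```bash
mkdir -p pics; ls; python3 - <<'E'
from workcell import manip, imaging
import cv2, numpy as np
o=manip.get_obs(); print(o)
for n in("scene","top","wrist"):
    im=imaging.camera(n); cv2.imwrite(f"pics/{n}0.png",im); print(n,imaging.camera_model(n))
a=cv2.imread("pics/scene0.png");b=cv2.imread("pics/top0.png")
cv2.imwrite("pics/both0.png",cv2.resize(np.hstack([b]),(800,600),interpolation=cv2.INTER_CUBIC))
E
```

```text
pics
{'clock': 0.0, 'joint_pos': array([-1.15265341,  0.33287391, -0.06469571,  1.4609344 ,  0.02159347,
        1.34990734, -0.08849374]), 'joint_velocities': array([ 0.00088396,  0.00129254, -0.00129939, -0.0008294 ,  0.00269139,
        0.00053414, -0.00170121]), 'tau': array([-1.86927246e-04, -6.25446939e+01,  4.87670582e-02, -3.91613030e+01,
        1.61923125e-02,  9.98746022e-03,  1.07125641e-05]), 'position': array([0.26648341, 0.56494417, 0.24151795]), 'ee_rot': array([ 2.18581513e-01,  9.75818432e-01, -7.02702523e-04, -1.25922137e-04]), 'ft_force': array([ 0.07521433,  0.32641541, -0.15884703]), 'torque': array([ 0.0297697 ,  0.01712344, -0.03150648]), 'grasp_force': 0.0, 'grip_width': 0.9980180316187166}
scene {'camera_matrix': array([[415.72917775,   0.        , 258.92384091],
       [  0.        , 415.72917775, 193.6243756 ],
       [  0.        ,   0.        ,   1.        ]]), 'k1': -0.06383062999647102, 'world_to_cam': array([[-0.19170211,  0.98139024, -0.01111325,  0.15437515],
       [-0.74679454, -0.1385109 ,  0.65047109,  0.39556152],
       [ 0.63682667,  0.132995
[... 422 characters left out ...]
, -0.59444991],
       [-0.0651103 ,  0.0212084 ,  0.99765267, -1.28498123],
       [ 0.        ,  0.        ,  0.        ,  1.        ]])}
wrist {'camera_matrix': array([[265.81532117,   0.        , 256.38914391],
       [  0.        , 265.81532117, 190.94149638],
       [  0.        ,   0.        ,   1.        ]]), 'k1': 0.017837574296847555, 'hand_eye': array([[ 1.21736175e-03,  9.61581925e-01,  2.74515427e-01,
         6.90745101e-02],
       [ 9.99998989e-01, -9.68928795e-04, -1.04058306e-03,
        -1.47629935e-04],
       [-7.34619960e-04,  2.74516417e-01, -9.61582132e-01,
        -1.30279677e-01],
       [ 0.00000000e+00,  0.00000000e+00,  0.00000000e+00,
         1.00000000e+00]])}
```

View pics/both0.png

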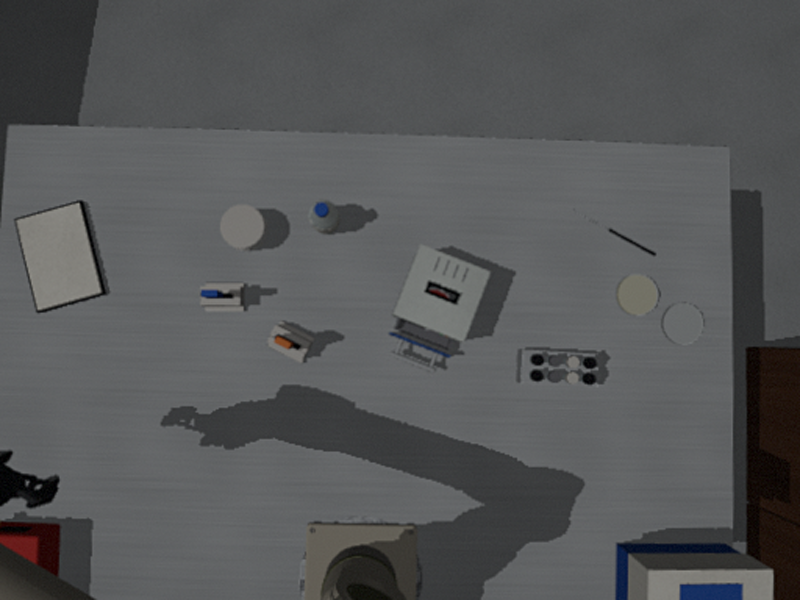

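View pics/scene0.png

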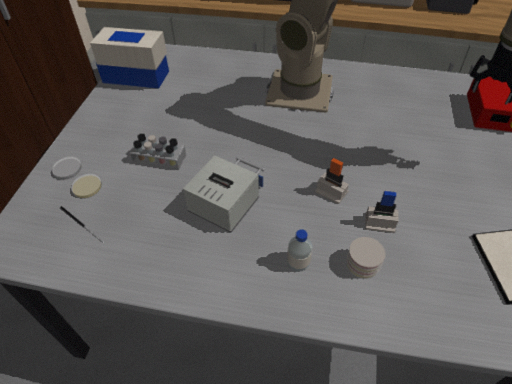

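The top view shows the reader at (440,292), its drawer facing the robot, with the pull near (415,360). The orange handle is at (284,342), all in 800-px scale. The scene view shows the orange paddle at (336,168), and the slot lip at (220,180).

```bash
cat > h.py <<'E'
import numpy as np, cv2
from workcell import manip, imaging
from scipy.spatial.transform import Rotation as R
def tool(o):
    T=np.eye(4);T[:3,:3]=R.from_quat(o["ee_rot"]).as_matrix();T[:3,3]=o["position"];return T
def c2w(n,o=None):
    m=imaging.camera_model(n)
    return m,(np.linalg.inv(m["world_to_cam"]) if n!="wrist" else tool(o)@m["hand_eye"])
def ray(n,uv,o=None):
    m,T=c2w(n,o); K=m["camera_matrix"]
    p=np.atleast_2d(np.asarray(uv,float)); d=np.c_[(p[:,0]-K[0,2])/K[0,0],(p[:,1]-K[1,2])/K[1,1]]
    u=d.copy()
    for _ in range(10): u=d/(1+m["k1"]*(u**2).sum(1,keepdims=True))
    v=np.c_[u[:,0],-u[:,1],-np.ones(len(u))]@T[:3,:3].T
    return T[:3,3],v
def plane(n,uv,z,o=None):
    c,v=ray(n,uv,o); return c+v*((z-c[2])/v[:,2])[:,None]
def proj(n,P,o=None):
    m,T=c2w(n,o);K=m["camera_matrix"];q=(np.atleast_2d(P)-T[:3,3])@T[:3,:3]
    u=np.c_[q[:,0],-q[:,1]]/-q[:,2:];u=u*(1+m["k1"]*(u**2).sum(1,keepdims=True))
    return u*[K[0,0],K[1,1]]+[K[0,2],K[1,2]]
def tri(*rs):
    A=0;b=0
    for c,v in rs:
        v=v[0]/np.linalg.norm(v[0]);M=np.eye(3)-np.outer(v,v);A=A+M;b=b+M@c
    return np.linalg.solve(A,b)
def blobs(mask,amin=15):
    n,l,s,c=cv2.connectedComponentsWithStats(mask.astype(np.uint8))
    return [(s[i,4],c[i].round(1),s[i,:4],(l==i)) for i in range(1,n) if s[i,4]>=amin]
def rect(m):
    c=max(cv2.findContours(m.astype(np.uint8),cv2.RETR_EXTERNAL,cv2.CHAIN_APPROX_NONE)[0],key=cv2.contourArea)
    return cv2.boxPoints(cv2.minAreaRect(c)),c
def hsv(im): return cv2.split(cv2.cvtColor(im,cv2.COLOR_BGR2HSV))
E
python3 - <<'E'
from h import *
C={}
for n in("top","scene"):
    im=cv2.imread(f"pics/{n}0.png");H,S,V=hsv(im)
    for nm,m in(("orange",(H>3)&(H<18)&(S>140)&(V>80)),("blue",(H>105)&(H<130)&(S>120)&(V>50))):
        for b in blobs(m): print(n,nm,b[0],b[1],b[2]); 
        if nm=="orange": C[n]=max(blobs(m),key=lambda b:b[0])[1]
print("orange tri",tri(*[ray(n,C[n]) for n in C]))
im=cv2.imread("pics/top0.png");g=im.min(2);m=(g>150);print([ (b[0],b[1]) for b in blobs(m,300)], np.percentile(g[160:215,255:310],[10,50,90]))
for t in(130,150,165):
    for b in blobs(g>t,600):
        if 230<b[1][0]<330:
            r,c=rect(b[3]);P=plane("top",r,0.1);print(t,b[0],r.round(1).tolist(),P[:,:2].round(4).tolist(),P.mean(0),np.linalg.norm(P-np.roll(P,1,0),axis=1))
E
```

```text
top orange 45 [180.6 218.6] [176 215  10   8]
top blue 62 [205.3 133.7] [201 130   9   9]
top blue 40 [133.5 187.5] [129 186  10   4]
top blue 50 [267.9 220.1] [250 213  38  15]
top blue 230 [397.7 367.1] [394 349   8  35]
top blue 396 [454.7 378.5] [435 374  40  10]
scene orange 127 [336.3 165.9] [331 158  12  18]
scene blue 287 [126.2  36.4] [109  31  35  12]
scene blue 1225 [133.9  75.2] [97 56 72 32]
scene blue 170 [388.1 198.2] [381 191  15  15]
scene blue 108 [301.2 235.2] [296 230  11  12]
orange tri [0.49091805 0.16184424 0.10965839]
[] [ 58. 116. 121.]
```

```bash
python3 - <<'E'
from h import *
im=cv2.imread("pics/top0.png");g=im.min(2)
for t in(100,105,110,114):
    for b in blobs(g>t,400):
        if 230<b[1][0]<330:
            r,c=rect(b[3]);P=plane("top",r,0.1);print(t,b[0],r.round(1).tolist(),P[:,:2].round(4).tolist(),P.mean(0),np.linalg.norm(P-np.roll(P,1,0),axis=1))
# blue drawer front line
H,S,V=hsv(im);m=(H>105)&(H<130)&(S>120)&(V>50)
b=[b for b in blobs(m) if abs(b[1][0]-268)<5][0]
ys,xs=np.nonzero(b[3]);v=cv2.fitLine(np.c_[xs,ys].astype(np.float32),cv2.DIST_L2,0,.01,.01).ravel();P=plane("top",[v[2:]-20*v[:2],v[2:]+20*v[:2]],.06);print("front",P, P.mean(0))
print("dark lip");b=max([b for b in blobs(g<50,20) if 270<b[1][0]<300 and 175<b[1][1]<200],key=lambda b:b[0]);r,c=rect(b[3]);P=plane("top",r,.108);print(b[0],b[1],P,P.mean(0))
c=im[140:260,150:330];cv2.imwrite("pics/c1.png",cv2.resize(c,None,fx=4.4,fy=4.4,interpolation=cv2.INTER_CUBIC))
E
```

```text
100 849 [[230.89999389648438, 124.0], [231.8000030517578, 93.69999694824219], [305.5, 95.80000305175781], [304.70001220703125, 126.0999984741211]] [[0.7887, 0.018], [0.8853, 0.0181], [0.8862, -0.2145], [0.7891, -0.2131]] [ 0.83733469 -0.09791677  0.1       ] [0.23110146 0.09662921 0.23258745 0.09709435]
100 2068 [[250.3000030517578, 201.10000610351562], [268.5, 154.6999969482422], [315.0, 172.89999389648438], [296.8999938964844, 219.3000030517578]] [[0.5497, -0.0484], [0.6955, -0.1014], [0.6425, -0.2477], [0.4971, -0.1934]] [ 0.59620997 -0.1477232   0.1       ] [0.15420173 0.15514906 0.15559603 0.1552396 ]
100 400 [[228.89999389648438, 238.5], [230.10000610351562, 213.1999969482422], [277.0, 215.39999389648438], [275.79998779296875, 240.8000030517578]] [[0.4335, 0.0144], [0.511, 0.0128], [0.5077, -0.1318], [0.43, -0.1297]] [ 0.47056873 -0.05857555  0.1       ] [0.14413396 0.07749993 0.14466041 0.07769046]
100 501 [[209.89999389648438, 252.10000610351562], [210.3000030517578, 239.6999969482422], [294.29998779296875, 242.39999389648438], [293.8999938964844, 254.8000030517578]] [[0.391,
[... 764 characters left out ...]
48457   0.14850736]
114 1690 [[251.89999389648438, 200.3000030517578], [269.29998779296875, 156.6999969482422], [313.29998779296875, 174.3000030517578], [295.79998779296875, 217.89999389648438]] [[0.5522, -0.0532], [0.6891, -0.1041], [0.6379, -0.2422], [0.5014, -0.1901]] [ 0.59515599 -0.1474      0.1       ] [0.1460438  0.14611386 0.1472863  0.1461852 ]
front [[ 0.51374769 -0.0469191   0.06      ]
 [ 0.4706196  -0.1665243   0.06      ]] [ 0.49218364 -0.1067217   0.06      ]
dark lip
129 [283.1 187. ] [[ 0.596492   -0.11337585  0.108     ]
 [ 0.61798186 -0.12143566  0.108     ]
 [ 0.5955098  -0.18200107  0.108     ]
 [ 0.57404581 -0.17385847  0.108     ]] [ 0.59600737 -0.14766776  0.108     ]
```

View pics/c1.png

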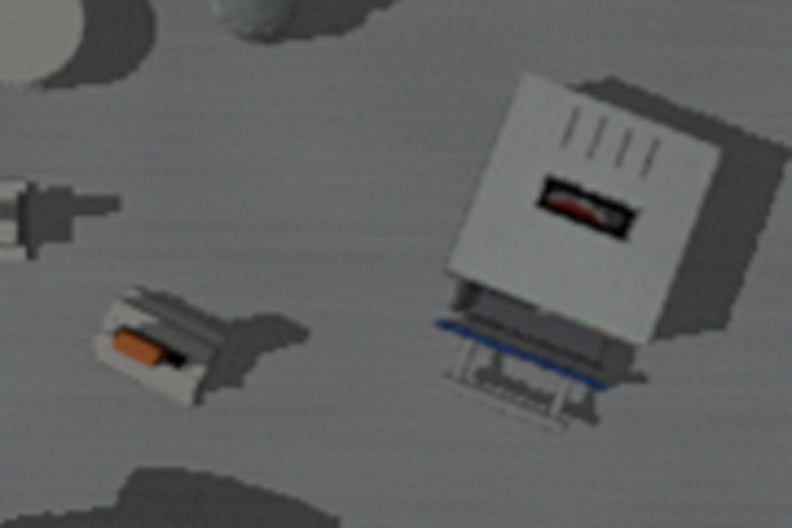

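Reader centre is about (0.596, -0.147) with yaw about -20.4°, and the drawer is about 30 mm open. The orange handle is at (0.491, 0.162). I'm moving to a pre-push pose.

Request:
{"fn": "jog_arm", "kwargs": {"deltas": [{"gripper":0,"offset":[-0.0224,-0.029,0],"rotation":[0,0,0]},{"gripper":0,"offset":[-0.0224,-0.029,0],"rotation":[0,0,0]},{"gripper":0,"offset":[-0.0224,-0.029,0],"rotation":[0,0,0]},{"gripper":0,"offset":[-0.0224,-0.029,0],"rotation":[0,0,0]},{"gripper":0,"offset":[-0.0224,-0.029,0],"rotation":[0,0,0]},{"gripper":0,"offset":[-0.0224,-0.029,0],"rotation":[0,0,0]},{"gripper":0,"offset":[-0.0224,-0.029,0],"rotation":[0,0,0]},{"gripper":0,"offset":[-0.0224,-0.029,0],"rotation":[0,0,0]},{"gripper":0,"offset":[-0.0224,-0.029,0],"rotation":[0,0,0]},{"gripper":0,"offset":[-0.0224,-0.029,0],"rotation":[0,0,0]},{"gripper":0,"offset":[-0.0224,-0.029,0],"rotation":[0,0,0]},{"gripper":0,"offset":[-0.0224,-0.029,0],"rotation":[0,0,0]},{"gripper":0,"offset":[-0.0224,-0.029,0],"rotation":[0,0,0]},{"gripper":0,"offset":[-0.0224,-0.029,0],"rotation":[0,0,0]},{"gripper":0,"offset":[-0.0224,-0.029,0],"rotation":[0,0,0]},{"gripper":0,"offset":[-0.0224,-0.029,0],"rotation":[0,0,0]},{"gripper":0,"offset":[-0.0224,-0.029,0],"rotation":[0,0,0]},{"gripper":0,"offset":[-0.0224,-0.029,0],"rotation":[0,0,0]},{"gripper":0,"offset":[0,0,0],"rotation":[0,0,-5]},{"gripper":0,"offset":[0,0,0],"rotation":[0,0,0]}]}}

```text
clock: 2.15
position: [0.4084, -0.0795, 0.2422]
ee_rot: [0.176, 0.984, 0.0, -0.0]
ft_force: [0.5, 0.2, 0.7]
grip_width: 0.003
grasp_force: 0.0
```

```bash
python3 - <<'E'
from h import *
o=manip.get_obs();im=imaging.camera("wrist");cv2.imwrite("pics/w1.png",im)
T=tool(o);print(o["clock"],o["position"],T[:3,:3].round(4),o["ft_force"],o["joint_pos"].round(2))
H,S,V=hsv(im)
for b in blobs((H>100)&(H<130)&(S>120)&(V>40),50): print(b[:3])
E
```

```text
2.15 [ 0.40844746 -0.07951777  0.24218188] [[-9.380e-01  3.465e-01 -2.000e-04]
 [ 3.465e-01  9.380e-01  4.000e-04]
 [ 4.000e-04  3.000e-04 -1.000e+00]] [0.51329963 0.19972963 0.66155394] [-0.61 -0.22  0.61  2.    0.13  1.33  1.18]
(np.int32(359), array([222.7, 232.8]), array([207, 225,  38,  16], dtype=int32))
(np.int32(369), array([290.5, 232.5]), array([269, 225,  38,  16], dtype=int32))
```

View pics/w1.png

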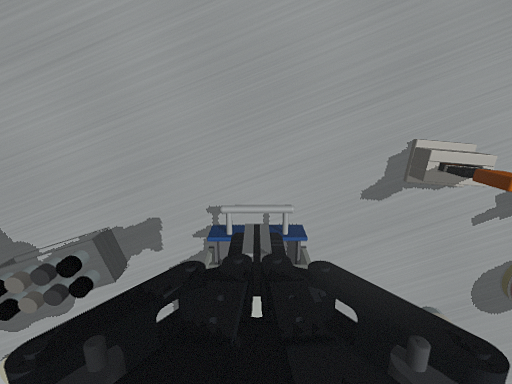

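The wrist view shows the bar at row 208, columns 221–294, square to the image. The fingertips are near (257,228).

```bash
python3 - <<'E'
from h import *
o=manip.get_obs();o["clock"]
P=plane("wrist",[[221,208.5],[294,208.5]],0.042,o);print(P,np.linalg.norm(P[0]-P[1]))
T=np.linalg.inv(tool(o))
print("bar in tool",T[:3,:3]@P.mean(0)+T[:3,3])
c=np.array([.596,-.1475]);ex=np.array([.938,-.3465]);ey=np.array([.3465,.938])
d=P[:,:2]-c;print(d@ex,d@ey)
E
```

```text
[[ 0.43852955 -0.1392583   0.042     ]
 [ 0.47187499 -0.04908179  0.042     ]] 0.0961442784296348
bar in tool [-0.04931175  0.00165403  0.20014274]
[-0.15056303 -0.15053117] [-0.0468328   0.04930697]
```

Request:
{"fn": "jog_arm", "kwargs": {"deltas": [{"gripper":0,"offset":[0,0,0.03]},{"gripper":0,"offset":[0,0,0.03]},{"gripper":0,"offset":[0,0,0.03]},{"gripper":0,"offset":[0,0,0.03]},{"gripper":0,"offset":[0,0,0.03]},{"gripper":0,"offset":[0,0,0.03]},{"gripper":0,"offset":[0,0,0.02]},{"gripper":0,"offset":[0,0,0.01]},{"gripper":0,"offset":[-0.01,0.001,0]},{"gripper":0,"offset":[-0.01,0,0]},{"gripper":0,"offset":[-0.006,0,0]},{"gripper":0,"offset":[-0.006,0,0]},{"gripper":0,"offset":[-0.006,0,0]},{"gripper":0,"offset":[-0.006,0,0]},{"gripper":0,"offset":[-0.006,0,0]},{"gripper":0,"offset":[-0.005,0,0]},{"gripper":0,"offset":[0,0,0]}]}}

```text
schema error: expected keys gripper, offset, rotation
```

Request:
{"fn": "jog_arm", "kwargs": {"deltas": [{"gripper":0,"offset":[0,0,0.03],"rotation":[0,0,0]},{"gripper":0,"offset":[0,0,0.03],"rotation":[0,0,0]},{"gripper":0,"offset":[0,0,0.03],"rotation":[0,0,0]},{"gripper":0,"offset":[0,0,0.03],"rotation":[0,0,0]},{"gripper":0,"offset":[0,0,0.03],"rotation":[0,0,0]},{"gripper":0,"offset":[0,0,0.03],"rotation":[0,0,0]},{"gripper":0,"offset":[0,0,0.02],"rotation":[0,0,0]},{"gripper":0,"offset":[0,0,0.01],"rotation":[0,0,0]},{"gripper":0,"offset":[-0.01,0.001,0],"rotation":[0,0,0]},{"gripper":0,"offset":[-0.01,0,0],"rotation":[0,0,0]},{"gripper":0,"offset":[-0.006,0,0],"rotation":[0,0,0]},{"gripper":0,"offset":[-0.006,0,0],"rotation":[0,0,0]},{"gripper":0,"offset":[-0.006,0,0],"rotation":[0,0,0]},{"gripper":0,"offset":[-0.006,0,0],"rotation":[0,0,0]},{"gripper":0,"offset":[-0.006,0,0],"rotation":[0,0,0]},{"gripper":0,"offset":[-0.005,0,0],"rotation":[0,0,0]},{"gripper":0,"offset":[0,0,0],"rotation":[0,0,0]}]}}

```text
clock: 3.9
position: [0.4612, -0.0973, 0.0323]
ee_rot: [0.176, 0.984, -0.0, 0.0]
ft_force: [0.3, 0.4, -0.2]
grip_width: 0.002
grasp_force: 0.0
```

Request:
{"fn": "jog_arm", "kwargs": {"deltas": [{"gripper":0,"offset":[-0.003,0,0],"rotation":[0,0,0]},{"gripper":0,"offset":[-0.003,0,0],"rotation":[0,0,0]},{"gripper":0,"offset":[-0.002,0,0],"rotation":[0,0,0]}]}}

```text
clock: 4.2
position: [0.468, -0.0998, 0.0322]
ee_rot: [0.176, 0.984, 0.0, -0.0]
ft_force: [-2.0, 0.0, -0.0]
grip_width: 0.0
grasp_force: 1.0
```

```bash
python3 - <<'E'
from h import *
im=imaging.camera("top");cv2.imwrite("pics/t2.png",cv2.resize(im[140:260,200:340],None,fx=3,fy=3,interpolation=cv2.INTER_CUBIC))
o=manip.get_obs();print(o["position"],o["ft_force"])
b=imaging.camera("wrist");cv2.imwrite("pics/m2.png",np.hstack([cv2.resize(b[100:340,130:400],(400,360)),cv2.resize(cv2.imread("pics/t2.png"),(400,360))]))
E
```

```text
[ 0.46828654 -0.09991273  0.03226476] [-1.36889021 -0.16229018  0.42170882]
```

View pics/m2.png

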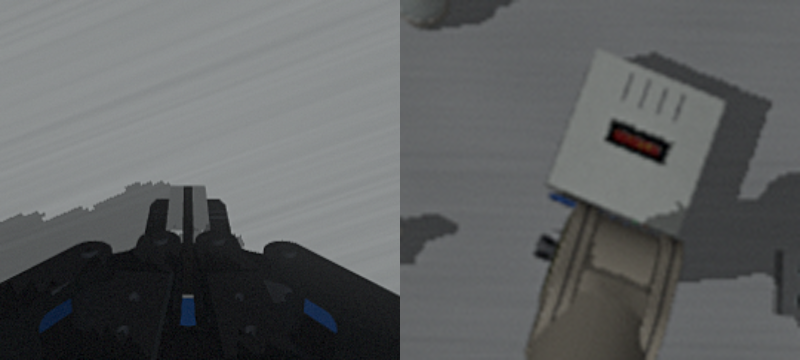

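Blue front is almost at the reader face and the fingers are in contact at about 2 N. I'll keep pushing to the stop.

Request:
{"fn": "jog_arm", "kwargs": {"deltas": [{"gripper":0,"offset":[-0.003,0,0],"rotation":[0,0,0]},{"gripper":0,"offset":[-0.002,0,0],"rotation":[0,0,0]}]}}

```text
clock: 4.5
position: [0.4718, -0.1012, 0.032]
ee_rot: [0.176, 0.984, 0.0, -0.001]
ft_force: [-12.1, 3.1, 8.7]
grip_width: 0.0
grasp_force: 5.9
```

Request:
{"fn": "jog_arm", "kwargs": {"deltas": [{"gripper":0,"offset":[-0.002,0,0],"rotation":[0,0,0]},{"gripper":0,"offset":[-0.001,0,0],"rotation":[0,0,0]}]}}

```text
clock: 4.7
position: [0.472, -0.1012, 0.0313]
ee_rot: [0.176, 0.984, 0.001, -0.004]
ft_force: [-19.5, 8.3, 12.0]
grip_width: 0.0
grasp_force: 10.6
```

Request:
{"fn": "jog_arm", "kwargs": {"deltas": [{"gripper":0,"offset":[-0.002,0,0],"rotation":[0,0,0]},{"gripper":0,"offset":[-0.001,0,0],"rotation":[0,0,0]}]}}

```text
clock: 4.9
position: [0.4721, -0.1012, 0.0305]
ee_rot: [0.176, 0.984, 0.001, -0.007]
ft_force: [-31.2, 12.0, 21.7]
grip_width: -0.003
grasp_force: 16.7
```

The drawer is hard against the stop, with the TCP at 132 mm as expected. Next I retreat, lift, turn 90° and move to view the orange paddle.

Request:
{"fn": "jog_arm", "kwargs": {"deltas": [{"gripper":0,"offset":[0.012,0,0],"rotation":[0,0,0]},{"gripper":0,"offset":[0.02,0,0],"rotation":[0,0,0]},{"gripper":0,"offset":[0.02,0,0],"rotation":[0,0,0]},{"gripper":0,"offset":[0,0,-0.03],"rotation":[0,0,0]},{"gripper":0,"offset":[0,0,-0.03],"rotation":[0,0,8.2]},{"gripper":0,"offset":[0,0,-0.03],"rotation":[0,0,8.2]},{"gripper":0,"offset":[0,0,-0.03],"rotation":[0,0,8.2]},{"gripper":0,"offset":[0,0,-0.03],"rotation":[0,0,8.2]},{"gripper":0,"offset":[0,0,0],"rotation":[0,0,8.2]},{"gripper":1,"offset":[0,0,0],"rotation":[0,0,8.2]},{"gripper":1,"offset":[0,0,0],"rotation":[0,0,8.2]},{"gripper":1,"offset":[0,0,0],"rotation":[0,0,8.2]},{"gripper":1,"offset":[0,0,0],"rotation":[0,0,8.2]},{"gripper":1,"offset":[0,0,0],"rotation":[0,0,8.2]},{"gripper":1,"offset":[0,0,0],"rotation":[0,0,8]},{"gripper":1,"offset":[0.045,-0.006,0],"rotation":[0,0,0]},{"gripper":1,"offset":[0.045,-0.006,0],"rotation":[0,0,0]},{"gripper":1,"offset":[0.045,-0.006,0],"rotation":[0,0,0]},{"gripper":1,"offset":[0.045,-0.006,0],"rotation":[0,0,0]},{"gripper":1,"offset":[0,0,0],"rotation":[0,0,0]}]}}

```text
clock: 6.9
position: [0.4701, 0.0981, 0.1824]
ee_rot: [0.818, 0.575, 0.001, -0.0]
ft_force: [-0.5, 0.4, -0.6]
grip_width: 0.997
grasp_force: 0.0
```

```bash
python3 - <<'E'
from h import *
imaging.camera("top"); imaging.camera("top")
o=manip.get_obs();im=imaging.camera("wrist");cv2.imwrite("pics/w3.png",im)
T=tool(o);print(o["clock"],o["position"],T[:3,:3].round(4),o["joint_pos"].round(2),o["ft_force"])
H,S,V=hsv(im)
for b in blobs((H>3)&(H<18)&(S>140)&(V>60),100): print(b[:3],rect(b[3])[0])
E
```

```text
7.0 [0.46972304 0.09244766 0.18229567] [[ 3.444e-01  9.388e-01  7.000e-04]
 [ 9.388e-01 -3.444e-01 -3.000e-04]
 [-1.000e-04  8.000e-04 -1.000e+00]] [-0.77  0.04  0.49  1.94 -0.02  1.17 -0.62] [ 0.20586375 -0.10217525  0.14999309]
(np.int32(989), array([252.2, 113. ]), array([241,  88,  24,  51], dtype=int32)) [[239.47147 136.63795]
 [244.09198  87.35236]
 [264.63022  89.27782]
 [260.0097  138.56342]]
```

View pics/w3.png

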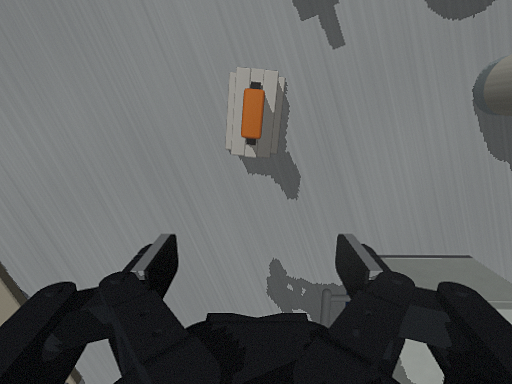

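The handle top is centred at (252,113) and turned about 5° from vertical in the image. Nothing around it is in the way.

```bash
python3 - <<'E'
from h import *
o=manip.get_obs();im=cv2.imread("pics/w3.png");H,S,V=hsv(im)
b=max(blobs((H>3)&(H<18)&(S>140)&(V>60),100),key=lambda b:b[0]);r,c=rect(b[3])
P=plane("wrist",r,.13,o);print(P.round(4),P.mean(0),np.linalg.norm(P-np.roll(P,1,0),axis=1))
e=P[1]-P[0];print("long axis yaw",np.degrees(np.arctan2(e[1],e[0])),"tool x yaw",np.degrees(np.arctan2(.9388,.3444)))
T=np.linalg.inv(tool(o));print("tool",T[:3,:3]@P.mean(0)+T[:3,3])
g=im.min(2); 
for t in(120,140,150):
  for b in blobs(g>t,800):
    if 200<b[1][0]<300 and b[1][1]<180: r,c=rect(b[3]);Q=plane("wrist",r,.045,o);print(t,Q.mean(0),np.linalg.norm(Q-np.roll(Q,1,0),axis=1))
E
```

```text
[[0.4787 0.147  0.13  ]
 [0.4927 0.1749 0.13  ]
 [0.5046 0.1693 0.13  ]
 [0.4912 0.141  0.13  ]] [0.49179436 0.15806178 0.13      ] [0.01391715 0.03119782 0.01323524 0.0312546 ]
long axis yaw 63.320659891582274 tool x yaw 69.85437213756734
tool [ 0.07037321 -0.00238638  0.05235378]
120 [0.46744213 0.08479244 0.045     ] [0.61132804 0.34913774 0.43535729 0.35002533]
140 [0.47772138 0.16582409 0.045     ] [0.01920472 0.07833501 0.01761523 0.07841301]
```

Request:
{"fn": "jog_arm", "kwargs": {"deltas": [{"gripper":1,"offset":[0.035,-0.0012,0],"rotation":[0,0,0]},{"gripper":1,"offset":[0.035,-0.0012,0],"rotation":[0,0,0]},{"gripper":1,"offset":[0,0,0],"rotation":[0,0,5.8]},{"gripper":1,"offset":[0,0,0.02],"rotation":[0,0,0]},{"gripper":1,"offset":[0,0,0.02],"rotation":[0,0,0]},{"gripper":1,"offset":[0,0,0.02],"rotation":[0,0,0]},{"gripper":1,"offset":[0,0,0.0185],"rotation":[0,0,0]},{"gripper":1,"offset":[0,0,0],"rotation":[0,0,0]},{"gripper":0,"offset":[0,0,0],"rotation":[0,0,0]},{"gripper":0,"offset":[0,0,0],"rotation":[0,0,0]},{"gripper":0,"offset":[0,0,0],"rotation":[0,0,0]},{"gripper":0,"offset":[0,0,0],"rotation":[0,0,0]},{"gripper":0,"offset":[0,0,0],"rotation":[0,0,0]},{"gripper":0,"offset":[0,0,0],"rotation":[0,0,0]},{"gripper":0,"offset":[0,0,0],"rotation":[0,0,0]},{"gripper":0,"offset":[0,0,0],"rotation":[0,0,0]}], "newtons": 50}}

```text
clock: 8.65
position: [0.4917, 0.1584, 0.1043]
ee_rot: [0.848, 0.53, 0.0, -0.0]
ft_force: [-0.4, -0.5, 6.1]
grip_width: 0.158
grasp_force: 49.5
```

Request:
{"fn": "jog_arm", "kwargs": {"deltas": [{"gripper":0,"offset":[0,0,-0.01],"rotation":[0,0,0]},{"gripper":0,"offset":[0,0,-0.02],"rotation":[0,0,0]},{"gripper":0,"offset":[0,0,-0.02],"rotation":[0,0,0]},{"gripper":0,"offset":[0,0,-0.02],"rotation":[0,0,0]},{"gripper":0,"offset":[0,0,-0.02],"rotation":[0,0,0]},{"gripper":0,"offset":[0,0,-0.025],"rotation":[0,0,0]},{"gripper":0,"offset":[0,0,-0.02],"rotation":[0,0,-3]},{"gripper":0,"offset":[0,0,0],"rotation":[0,0,-2.7]}]}}

```text
clock: 9.45
position: [0.4925, 0.1584, 0.242]
ee_rot: [0.82, 0.572, 0.002, 0.0]
ft_force: [-0.1, -0.0, -0.6]
grip_width: 0.16
grasp_force: 48.7
```

Request:
{"fn": "jog_arm", "kwargs": {"deltas": [{"gripper":0,"offset":[-0.0267,0.017,0],"rotation":[0,0,0]},{"gripper":0,"offset":[-0.0267,0.017,0],"rotation":[0,0,0]},{"gripper":0,"offset":[-0.0267,0.017,0],"rotation":[0,0,0]},{"gripper":0,"offset":[-0.0267,0.017,0],"rotation":[0,0,0]},{"gripper":0,"offset":[-0.0267,0.017,0],"rotation":[0,0,0]},{"gripper":0,"offset":[-0.0267,0.017,0],"rotation":[0,0,0]},{"gripper":0,"offset":[-0.0267,0.017,0],"rotation":[0,0,0]},{"gripper":0,"offset":[-0.0267,0.017,0],"rotation":[0,0,0]},{"gripper":0,"offset":[-0.0267,0.017,0],"rotation":[0,0,0]},{"gripper":0,"offset":[-0.0267,0.017,0],"rotation":[0,0,0]},{"gripper":0,"offset":[-0.0267,0.017,0],"rotation":[0,0,0]},{"gripper":0,"offset":[-0.0267,0.017,0],"rotation":[0,0,0]},{"gripper":0,"offset":[0,0,0],"rotation":[0,0,0]},{"gripper":0,"offset":[0,0,0],"rotation":[0,0,0]},{"gripper":0,"offset":[0,0,0],"rotation":[0,0,0]}]}}

```text
clock: 10.95
position: [0.5713, -0.212, 0.2388]
ee_rot: [0.821, 0.572, 0.0, -0.0]
ft_force: [-0.0, 0.3, -1.0]
grip_width: 0.163
grasp_force: 48.8
```

```bash
python3 - <<'E'
from h import *
o=manip.get_obs();im=imaging.camera("wrist");cv2.imwrite("pics/w4.png",im);s=imaging.camera("scene");cv2.imwrite("pics/s4.png",s)
T=tool(o);print(o["clock"],o["position"],T[:3,:3].round(4),o["ft_force"],o["grip_width"],o["grasp_force"])
cv2.imwrite("pics/m4.png",np.hstack([im[:,100:400],cv2.resize(s[60:260,140:340],(384,384),interpolation=cv2.INTER_CUBIC)]))
E
```

```text
10.95 [ 0.57126167 -0.21202661  0.23879167] [[ 3.467e-01  9.380e-01 -3.000e-04]
 [ 9.380e-01 -3.467e-01  8.000e-04]
 [ 7.000e-04 -5.000e-04 -1.000e+00]] [-0.0356541   0.34276383 -0.98647238] 0.16251080741878587 48.82246971130371
```

View pics/m4.png

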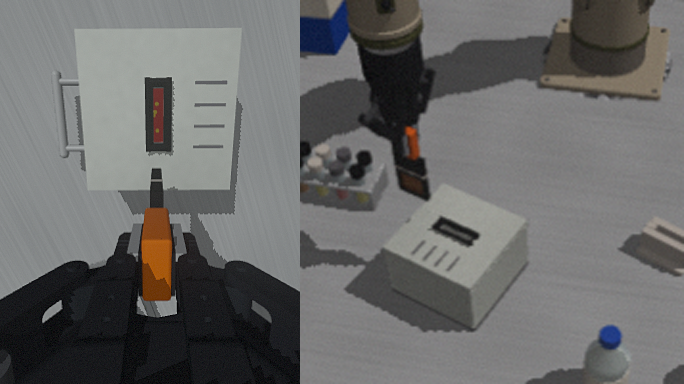

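The wrist view shows the slot lip at about (258,115) in the full frame. The paddle's blade edge ends at row 168, its line is near row 179, and the handle's top edge is near row 208. I'll compare that with an upright paddle.

```bash
python3 - <<'E'
from h import *
o=manip.get_obs();im=cv2.imread("pics/w4.png");s=cv2.imread("pics/s4.png");T=tool(o)
pts=np.array([[.025,-.004,.0943],[.025,.004,.0943],[.025,0,.0493],[.025,0,.0193],[.016,0,.0193],[.016,-.007,-.0257],[.016,.007,-.0257],[-.016,-.007,-.0257],[-.016,.007,-.0257]])
W=pts@T[:3,:3].T+T[:3,3]
print("pred wrist",proj("wrist",W,o).round(1).tolist());print("pred scene",proj("scene",W).round(1).tolist())
g=im.max(2);b=[b for b in blobs(g<75,300) if 245<b[1][0]<270 and 80<b[1][1]<140]
m=im[:,:,2].astype(int)-im[:,:,1]>40
lip=((g<75)|m).astype(np.uint8);lip[160:]=0
b=[b for b in blobs(lip,300) if 245<b[1][0]<270]
for x in b:
    r,c=rect(x[3]);P=plane("wrist",r,.108,o);print("lip",x[1],r.round(1).tolist(),P.mean(0),np.linalg.norm(P-np.roll(P,1,0),axis=1))
    for i in range(4):
        e=P[i]-P[i-1];print(np.degrees(np.arctan2(e[1],e[0])).round(2),end=" ")
# reader top edges
top=[x for x in blobs(im.min(2)>140,8000)]
for x in top:
    print(x[:3])
H,S,V=hsv(im)
for x in blobs((H>3)&(H<18)&(S>140)&(V>60)&(np.arange(384)[:,None]>190),100): print("org",x[0],x[1],x[2])
cv2.imwrite("pics/m5.png",np.hstack([cv2.resize(im[155:310,220:300],None,fx=3.8,fy=3.8,interpolation=cv2.INTER_CUBIC),cv2.resize(s[110:172,180:235],None,fx=9.5,fy=9.5,interpolation=cv2.INTER_CUBIC)]))if 0 else 0
A=cv2.resize(im[155:310,220:300],(300,580),interpolation=cv2.INTER_CUBIC);B=cv2.resize(s[110:172,180:230],(468,580),interpolation=cv2.INTER_CUBIC)
cv2.imwrite("pics/m5.png",np.hstack([A,B]))
E
```

```text
pred wrist [[251.0, 169.1], [260.4, 169.1], [255.6, 181.6], [255.5, 193.9], [255.5, 208.4], [239.0, 243.3], [271.4, 243.3], [240.1, 306.0], [270.3, 306.0]]
pred scene [[207.1, 162.3], [205.3, 164.1], [204.4, 151.2], [203.1, 142.7], [200.3, 141.5], [199.8, 126.6], [196.5, 129.8], [189.8, 122.5], [186.4, 125.6]]
lip [258.2 113.8] [[245.0, 77.0], [271.0, 77.0], [271.0, 151.0], [245.0, 151.0]] [ 0.59728531 -0.14751585  0.108     ] [0.06689532 0.02361112 0.06690026 0.02546075]
69.13 -20.18 -109.29 159.82 (np.int32(22261), array([255.9, 104. ]), array([159,  28, 183, 163], dtype=int32))
org 2614 [256.2 254.8] [241 208  31  93]
```

View pics/m5.png

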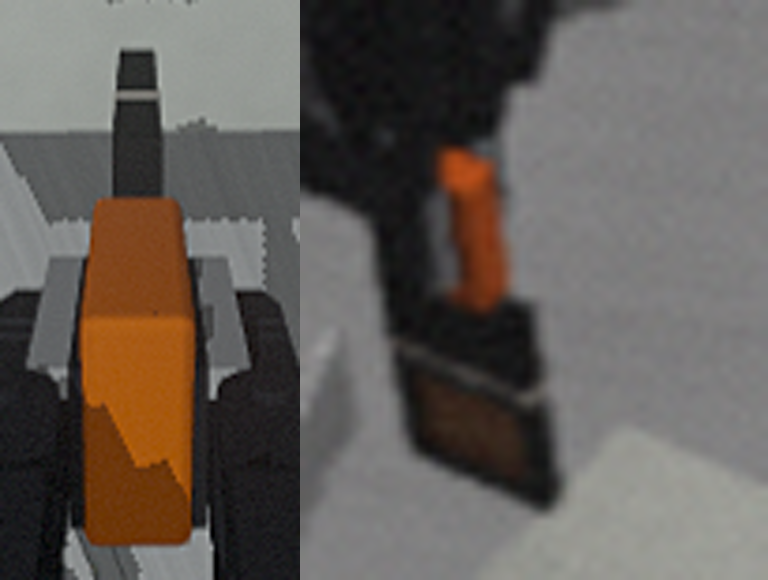

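The paddle matches the upright model within about 1 mm (offset +1.2 mm in tool x, +0.6 mm in y). The slot is at tool (0.0695, 0.0020). I'm moving over it and starting down.

Request:
{"fn": "jog_arm", "kwargs": {"deltas": [{"gripper":0,"offset":[0.02,0.0004,0],"rotation":[0,0,0]},{"gripper":0,"offset":[0.02,0.0004,0],"rotation":[0,0,0]},{"gripper":0,"offset":[0.0183,0.0004,0],"rotation":[0,0,0]},{"gripper":0,"offset":[0.01,0.0002,0],"rotation":[0,0,0]},{"gripper":0,"offset":[0,0,0],"rotation":[0,0,0]},{"gripper":0,"offset":[0,0,0.01],"rotation":[0,0,0]},{"gripper":0,"offset":[0,0,0.01],"rotation":[0,0,0]},{"gripper":0,"offset":[0,0,0.01],"rotation":[0,0,0]},{"gripper":0,"offset":[0,0,0.005],"rotation":[0,0,0]},{"gripper":0,"offset":[0,0,0],"rotation":[0,0,0]},{"gripper":0,"offset":[0,0,0],"rotation":[0,0,0]}]}}

```text
clock: 12.15
position: [0.5963, -0.1499, 0.2038]
ee_rot: [0.821, 0.571, -0.0, 0.0]
ft_force: [0.8, 0.0, -0.8]
grip_width: 0.157
grasp_force: 48.9
```

```bash
python3 - <<'E'
from h import *
o=manip.get_obs();im=imaging.camera("wrist");cv2.imwrite("pics/w6.png",im);s=imaging.camera("scene")
print(o["clock"],o["position"],o["ft_force"],o["grasp_force"])
A=cv2.resize(im[90:310,170:340],(440,570),interpolation=cv2.INTER_CUBIC);B=cv2.resize(s[135:205,200:243],(350,570),interpolation=cv2.INTER_CUBIC)
cv2.imwrite("pics/m6.png",np.hstack([A,B]))
T=tool(o);c=(np.array([.5973,-.1475])-o["position"][:2]);print("slot rel tool",c@T[:2,:2])
E
```

```text
12.15 [ 0.59625363 -0.149868    0.20383214] [ 0.75474569  0.04030906 -0.76705382] 48.87484967708588
slot rel tool [0.00258413 0.00015675]
```

View pics/m6.png

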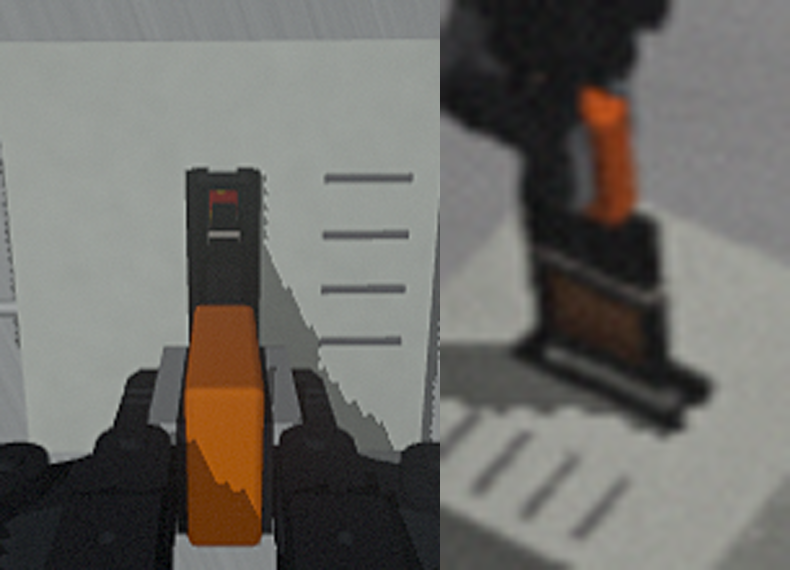

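```bash
python3 - <<'E'
from h import *
o=manip.get_obs();im=cv2.imread("pics/w6.png");Ti=np.linalg.inv(tool(o))
for r in range(148,186): print(r,im[r,252:262].mean(0).round(0).astype(int),end=" | ")
f=lambda r,z:(Ti[:3,:3]@plane("wrist",[[256.7,r]],z,o)[0]+Ti[:3,3])[:2].round(4)
print()
for r in(155,156,157,163,164): print(r,f(r,.108),f(r,.1),f(r,.09))
print("blade",f(167.8,.1095))
E
```

```text
148 [154 159 154] | 149 [153 158 153] | 150 [153 158 154] | 151 [152 158 153] | 152 [152 157 152] | 153 [152 157 152] | 154 [155 159 155] | 155 [142 146 141] | 156 [93 96 92] | 157 [45 46 44] | 158 [52 52 51] | 159 [54 54 52] | 160 [50 51 49] | 161 [46 47 45] | 162 [46 45 40] | 163 [45 57 72] | 164 [46 58 98] | 165 [ 46  49 101] | 166 [ 47  49 101] | 167 [45 48 94] | 168 [47 48 66] | 169 [46 47 43] | 170 [46 47 45] | 171 [47 48 47] | 172 [46 47 46] | 173 [47 48 46] | 174 [47 48 46] | 175 [45 46 45] | 176 [45 47 45] | 177 [44 45 44] | 178 [36 37 35] | 179 [ 96 100 102] | 180 [122 126 128] | 181 [85 89 90] | 182 [36 37 36] | 183 [43 44 43] | 184 [43 44 44] | 185 [44 45 44] | 
155 [0.0368 0.0008] [0.0357 0.0009] [0.0342 0.0009]
156 [0.036  0.0008] [0.0348 0.0009] [0.0333 0.0009]
157 [0.0351 0.0008] [0.0339 0.0009] [0.0324 0.0009]
163 [0.0299 0.0008] [0.0285 0.0009] [0.0268 0.0009]
164 [0.0291 0.0008] [0.0276 0.0009] [0.0259 0.0009]
blade [0.026  0.0009]
```

Request:
{"fn": "jog_arm", "kwargs": {"deltas": [{"gripper":0,"offset":[0.0016,0,0],"rotation":[0,0,0]},{"gripper":0,"offset":[0,0,0],"rotation":[0,0,0]},{"gripper":0,"offset":[0,0,0.004],"rotation":[0,0,0]},{"gripper":0,"offset":[0,0,0.004],"rotation":[0,0,0]},{"gripper":0,"offset":[0,0,0.004],"rotation":[0,0,0]},{"gripper":0,"offset":[0,0,0],"rotation":[0,0,0]}]}}

```text
clock: 12.85
position: [0.5964, -0.148, 0.1909]
ee_rot: [0.821, 0.571, -0.0, -0.0]
ft_force: [-0.3, 1.0, -0.8]
grip_width: 0.157
grasp_force: 48.9
```

Request:
{"fn": "jog_arm", "kwargs": {"deltas": [{"gripper":0,"offset":[0,0,0.004],"rotation":[0,0,0]},{"gripper":0,"offset":[0,0,0.004],"rotation":[0,0,0]},{"gripper":0,"offset":[0,0,0.004],"rotation":[0,0,0]},{"gripper":0,"offset":[0,0,0],"rotation":[0,0,0]}]}}

```text
clock: 13.25
position: [0.5965, -0.1481, 0.179]
ee_rot: [0.821, 0.571, -0.0, -0.0]
ft_force: [-0.3, -0.3, -0.2]
grip_width: 0.154
grasp_force: 48.9
```

Request:
{"fn": "jog_arm", "kwargs": {"deltas": [{"gripper":0,"offset":[0,0,0.004],"rotation":[0,0,0]},{"gripper":0,"offset":[0,0,0.004],"rotation":[0,0,0]},{"gripper":0,"offset":[0,0,0.004],"rotation":[0,0,0]},{"gripper":0,"offset":[0,0,0.004],"rotation":[0,0,0]},{"gripper":0,"offset":[0,0,0.003],"rotation":[0,0,0]},{"gripper":0,"offset":[0,0,0.0025],"rotation":[0,0,0]},{"gripper":0,"offset":[0,0,0],"rotation":[0,0,0]},{"gripper":0,"offset":[0,0,0],"rotation":[0,0,0]},{"gripper":0,"offset":[0,0,0],"rotation":[0,0,0]}]}}

```text
clock: 14.15
position: [0.5969, -0.1482, 0.1585]
ee_rot: [0.821, 0.571, 0.0, 0.0]
ft_force: [-0.7, 0.7, -0.8]
grip_width: 0.155
grasp_force: 48.9
```

```bash
python3 - <<'E'
from h import *
o=manip.get_obs();im=imaging.camera("wrist");s=imaging.camera("scene")
print(o["clock"],o["position"],o["ft_force"],o["torque"],o["grasp_force"])
A=cv2.resize(im[90:310,170:340],(440,570),interpolation=cv2.INTER_CUBIC);B=cv2.resize(s[135:205,200:243],(350,570),interpolation=cv2.INTER_CUBIC)
cv2.imwrite("pics/m7.png",np.hstack([A,B]))
E
```

```text
14.15 [ 0.59691175 -0.14820041  0.15848809] [-0.69036368  0.67916772 -0.83936937] [-0.03464273  0.00986462  0.00496998] 48.87432038784027
```

View pics/m7.png

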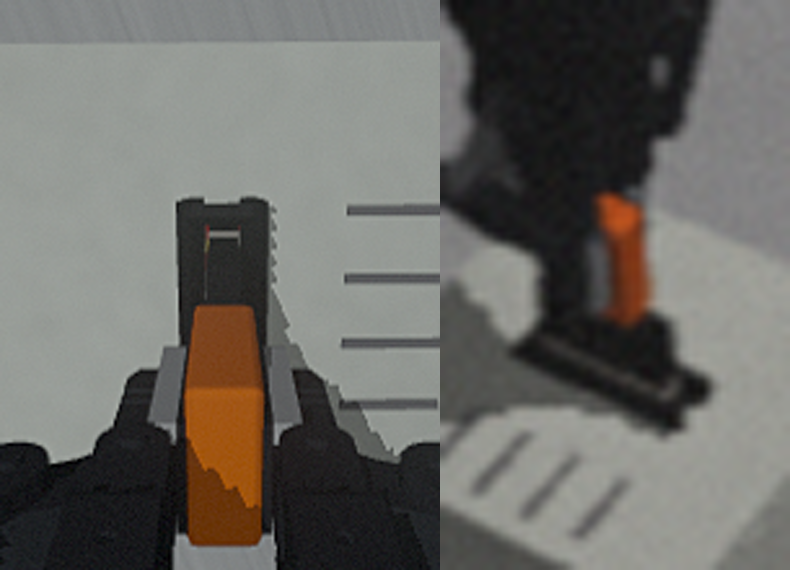

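The white line sits at the lip top (about 1 mm above by calculation) with the blade centred in the slot, and contact forces are near zero. Handing in.

```bash
python3 -c "
from workcell import workorder
print(workorder.hand_in())"
```

```text
the job is handed in; nothing more can be done
None
```

I pushed the drawer shut to its stop and handed the job in at 14 s with the orange paddle held upright in the slot, its white line about 1 mm above the lip top by my measurement; the hand-in returned no verdict.

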